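# Set the scattering angle on a bench goniometer and lock it

### The arm

A 6-joint arm with a two-finger parallel gripper is mounted at the origin on the work surface; the furniture and walls round the work are solid. World frame = base frame: x ahead of the robot, y to its left, z up, the work surface at z = 0. Lengths are in m, angles in rad, forces in N, time in s.
With the tool pointing down it reaches from about 0.425 to 0.95 m from the base axis. Payload 3.5 kg.
Tool frame: the origin (TCP) lies at the very end of the fingers, on their centre line; the grasp point (between the pads) lies ctrl.grip_point_offset behind it (ctrl.grip_point_offset is the distance from the TCP to the grasp point, in m); z points along the fingers, y is the direction in which the jaws open and shut (so a half turn about z gives the same grasp; the last joint's range is limited). The gripper opens to 85 mm and grips with 20 to 120 N. Pads are 22 mm wide; open, the fingers measure 114 mm over their backs; the gripper's body (76 mm by 85 mm) begins 54 mm behind the grasp point. The pads swing forward as they close: fully open they stand 13 mm farther back than shut.
Start: joints at [-1.397, 0.286, 1.577, -0, 1.279, -0.15], TCP at [0.215, -0.64, 0.208] pointing down, gripper open.
Joint ranges: [-2.77, 2.77], [-0.9, 2.22], [0.21, 2.48], [-1.53, 4.67], [0.24, 2.81], [-2.84, 2.84]. Speed limits (rad/s): [2.79, 2.79, 3.14, 3.14, 3.14, 3.14].

### API

Orientations are given as a unit quaternion [x, y, z, w].
In Python, from plant import ctrl gives the robot as it stands.
- The arm moves only by the tool servo_tool, never from a script. Its argument "increments" is a list of rows, each a list of 5 numbers: the opening, from 0 (shut) to 1 (fully open), then the shift along the world's x, y, z in units of 40 mm (1.0 is 40 mm), then the turn about the world's z in units of 5 degrees (1.0 is 5 degrees). A call has exactly 10 rows; each row is the pose to reach, as a shift and turn from the pose measured when the call began; what a row does not reach only later rows make up. A row lasts 1/12 s, in which the tool goes at most 41.7 mm and 7.16 degrees, less where a joint would pass 70% of its speed; a pose out of reach is approached as far as the arm can. A call with a gripper value outside its range is refused whole. The fingers move at their own pace and stop on an object; "grip_force" is the grip in N (left out, the last holds). Time passes only in rows, so rows that repeat a pose let the fingers close, or fill a call up. It gives the time, the measured TCP pose, the force and the opening at its end, in the units of the state.
- ctrl.get_state(): the state, without advancing time (a new reading comes with each control period).
- ctrl.read_camera(name): name is "scene" or "top" or "wrist"; returns a dict with "frame" (480x640x3 uint8, red, green, blue), "K" (3x3 intrinsics, pixels), "extrinsics" (4x4, takes a point from camera to world coordinates). Camera axes: x right, y down, z forward; pixel columns grow to the right and rows downward; lengths in m; the calibration is good to about 2 mm. A picture is of the moment at which its call begins. There is no depth.
- ctrl.sign_off(): hands the job in, once; it reports no verdict.
Trained networks look in a picture, given as the dict that the camera call returned (one of the last four; its "shot" number tells which), for a name from the list of things; names that differ only in an ending like _2 or _b are one class to them, and where a whole thing is asked for, a point or a joint stands for the part that bears it (a point fixed in the world has none). Each returns a list of dicts, best first, with "conf" (0 to 1); they miss things now and then, are a little off and sometimes report something else, mostly with a low value. They report only what shows in the picture. A call takes as long as a camera call.
- ctrl.masks_of(picture, query): "region" (480x640 bool, what is visible of it) and "extent" ([left, top, right, bottom] in pixels, round what is visible of it).
- ctrl.landmark_of(picture, query): "centre" ([row, column] in pixels: a listed point, or the origin of a listed thing).
The state is a dict: "time": time; "qpos": joint angles; "dq": joint speeds; "joint_efforts": joint torques, N m; "eef_pos": TCP position; "tcp_rot": TCP orientation; "contact_force": force on the tool from outside, world axes, zero at the start; "wrist_torque": the same for the moment, N m; "opening": opening from 0.0 (shut) to 1.0 (fully open).
Only numpy, scipy, OpenCV 4.12 (cv2) and the standard library are available. Lean on these libraries where they do the work, as an engineer would, in place of code of your own. Each camera call takes 0.05 s, during which the arm holds its last target. There are 200 camera calls.

### The job

Swing the detector arm of the goniometer to 40 degrees: the fourth click from the long straight-through mark, on the side where the detector comes nearer to the robot. Then lock it there: turn the black wing knob clockwise until its torque limiter clicks over once, and stop, as every further click wears the clutch. Leave the beaker, the flask and the blue-capped vial standing where they are.

Things in the scene. Friction and masses are not known exactly. Their poses are not given: they have to be found in the camera images.
- goniometer: Fixed grey base: disc 192 mm across, 18 mm high, with a tongue on its +y side carrying the lamp. Origin on the bench under the swivel axis. Straight through (0 degrees) is this body's -y, away from the lamp; the angle counts from there towards its -x, clockwise from above: at angle a the detector is at (-115 sin a, -115 cos a) mm in this frame. Capped cell on the axis: 27 mm across, top at 97 mm.
- lamp (a point): Centre of the top of the white lamp housing (50 x 76 mm, 66 mm high, top 83 mm above the bench), 158 mm from the swivel axis on the base's +y side; its nose tube (20 mm, at a height of 60 mm) reaches to 71 mm from the axis.
- zero_mark (a point): Middle of the long black straight-through mark (0 degrees) on the base's scale, 87 mm from the axis, 18 mm above the bench. Short marks follow every 10 degrees.
- swing_arm: The swinging arm: aluminium ring with notched rim, 154 mm across, 20 to 28 mm above the bench, with two steel rails that carry the detector; a thin pointer between the rails moves over the scale. Origin on the bench at the swivel axis; its -y points along the arm to the detector. It turns from -24 to +70 degrees, and starts at rest in a notch between -10 and +20 degrees.
- plunger: Spring plunger at the ring's rim (steel nose of 10 mm in a dark block, 24 mm above the bench; origin in the nose). It drops into a notch of the ring at every 10 degrees of arm angle (-10, 0, 10, 20 ...). Leaving a notch takes about 0.5 N m (4 to 5 N at the detector); the resistance fades half-way and the arm is then drawn into the next notch. Let go anywhere, it falls into the nearest.
- detector (a point): Grip centre of the detector: upright aluminium cylinder 38 mm across, 115 mm from the swivel axis, this point 100 mm above the bench. It stands from 40 to 124 mm above the bench on a foot of 36 x 44 mm; a black tube of 16 mm across points from it to the axis at a height of 60 mm, so above 70 mm it can be gripped from any side, and it may turn in the grip. Axes as swing_arm.
- lock_strap: Lock: steel strap that the lock screw draws down (3 mm a radian) until the small black shoe under its inner end presses on the ring. The screw is upright, at (-64, +77) mm in the goniometer's frame; this body's origin is on its axis at bench height, sinking up to 9 mm. At the start the shoe is 1 to 6 mm clear of the ring: it is worn by an unknown amount, so the turns needed must be felt.
- knob (a point): Centre of the black wing knob on the lock screw, 64 to 73 mm above the bench: a bar 60 mm long (its x), 17 mm thick (its y), 20 mm high, on a thinner neck; the strap's top is 25 mm below this point, and 50 mm round its axis are free. Clockwise from above screws the strap down: 0.3 to 2 rad against an even drag of 0.2 N m until the shoe meets the ring.
- lock_knob: The wing knob with its torque-limiting clutch (origin on the screw's axis near bench height). Once the shoe presses, the torque rises over about 0.8 rad of turning to 0.44 N m (held still, it reads about 0.25 less throughout); then the clutch slips: the screw stands, the torque falls by over 0.15 N m and the knob goes 30 degrees round on its screw: one click. Let go beyond half-way it stays over.
- screw_slot (a point): Slotted top of the lock screw, 12 mm across, in the middle of the knob's top, 76 to 85 mm above the bench. Its x lies along the slot, parallel to the knob's bar at the start; it goes round with the knob until the clutch slips, so the angle between bar and slot is the slip.
- beaker_b: Bystander: glass beaker, 81 x 75 x 92 mm, right of the goniometer. Origin at the centre of its underside.
- flask_b: Bystander: stoppered glass conical flask, 51 mm across, 95 mm high. Origin at the centre of its underside.
- vial_2: Bystander: white vial with blue cap, 28 mm across, 52 mm high. Origin at the centre of its underside.

How it is judged:
On the way, in this order (a step that is already met when the one before it is completed fails the run):
1. the detector arm stands at 40 degrees, in its notch, the lock still loose (x of detector in the frame of goniometer between -0.0789 and -0.0689 m and y of detector in the frame of goniometer between -0.0931 and -0.0831 m and contact force between lock_strap and swing_arm below 5 N), for 0.3 s.
2. the lock clamps the arm and the knob has clicked over on its screw (contact force between lock_strap and swing_arm above 15 N and angle between the x axis of knob and the x axis of screw_slot, either way round above 0.35 rad), for 0.2 s.
At the end, for the whole second after the job is handed in: The arm is at rest at 40 degrees (the detector within 5 mm of that place in the base's x and in y, about 3 degrees), the strap presses on the ring with more than 15 N, and the knob stands one click round on its screw (slip between 20 and 48 degrees) (all of step 2 and x of detector in the frame of goniometer between -0.0789 and -0.0689 m and y of detector in the frame of goniometer between -0.0931 and -0.0831 m and angle between the x axis of knob and the x axis of screw_slot, either way round below 0.84 rad and angular speed of swing_arm below 0.05 rad/s); the robot touches nothing.
It fails at once if the knob was forced over a second click (more than 54 degrees of slip) (angle between the x axis of knob and the x axis of screw_slot, either way round above 0.95 rad).
It fails at once if a bystander was shifted by more than 30 mm (distance of any of beaker_b, flask_b, vial_2 from where it was at the start of the episode above 0.03 m).
It also fails if it takes over 72 s, if anything falls off the work surface, if the arm or the gripper's body presses on something with over 40 N, if the wrist force passes 120 N, or if a joint passes its speed limit or range.

## Working session

There is one attempt and no reset: what is moved stays moved. The work goes in short steps, Python scripts to look and compute and a tool call to move; the robot and the scene stay as the last step left them, time stands still between calls to the robot, and variables do not carry over. Pictures are saved under pics/ and viewed, about 8 in all and at most 12, crops included, and the job is handed in when it is done.

Besides the shell and the picture viewer there is one more tool, called after ">>>" by a JSON object that holds its "name" and its "arguments", one argument or row to a line. servo_tool: Moves the arm, as the interface text tells. Its arguments: {"type":"object","properties":{"increments":{"type":"array"},"grip_force":{"type":"number"}},"required":["increments"]}

```bash
ls; mkdir -p pics; cat > h.py <<'E'
import numpy as np, cv2, json
from plant import ctrl
def ray(p,rc):
    K=np.array(p["K"]);E=np.array(p["extrinsics"])
    d=E[:3,:3]@np.linalg.solve(K,[rc[1],rc[0],1.]);return E[:3,3],d
def atz(p,rc,z):
    o,d=ray(p,rc);return o+d*(z-o[2])/d[2]
def proj(p,X):
    K=np.array(p["K"]);E=np.linalg.inv(np.array(p["extrinsics"]))
    c=K@(E[:3,:3]@np.array(X)+E[:3,3]);return c[:2]/c[2]
def tri(obs):
    A=np.zeros((3,3));b=np.zeros(3)
    for p,rc in obs:
        o,d=ray(p,rc);d=d/np.linalg.norm(d);M=np.eye(3)-np.outer(d,d);A+=M;b+=M@o
    return np.linalg.solve(A,b)
def save(p,n): cv2.imwrite("pics/"+n,p["frame"][:,:,::-1])
E
python3 - <<'E'
from h import *
np.set_printoptions(precision=4,suppress=True)
s=ctrl.get_state();print(s,ctrl.grip_point_offset)
P={n:ctrl.read_camera(n) for n in("top","scene")}
for n,p in P.items(): save(p,n+"0.png")
for q,z in dict(goniometer=0,lamp=.083,zero_mark=.018,swing_arm=0,plunger=.024,detector=.1,knob=.068,screw_slot=.08,lock_strap=0,beaker_b=0,flask_b=0,vial_2=0).items():
    for n,p in P.items():
        for r in ctrl.landmark_of(p,q)[:2]: print(q,n,round(r["conf"],2),np.round(r["centre"],1),atz(p,r["centre"],z))
E
```

```text
pics
{'time': 0.0, 'qpos': array([-1.397 ,  0.2872,  1.5782, -0.0001,  1.2786, -0.1499]), 'dq': array([0.0017, 0.0001, 0.0003, 0.0014, 0.0004, 0.    ]), 'joint_efforts': array([ -0.0001, -40.5981, -29.2624,  -0.0002,   0.0057,   0.    ]), 'eef_pos': array([ 0.2147, -0.6392,  0.2065]), 'tcp_rot': array([ 0.9869,  0.1612, -0.    , -0.0012]), 'contact_force': array([-0.3199, -0.7648,  0.0936]), 'wrist_torque': array([ 0.0222, -0.0318,  0.0412]), 'opening': 0.9956747468395457} 0.0187
goniometer top 0.83 [210.2 250.7] [0.522  0.1184 0.    ]
goniometer top 0.51 [186.4 215.8] [0.5688 0.1877 0.    ]
goniometer scene 0.63 [260.6 288.4] [0.5314 0.1159 0.    ]
lamp top 0.6 [224.6 157. ] [0.4811 0.2715 0.083 ]
lamp scene 0.96 [207.4 221.1] [0.4927 0.2817 0.083 ]
zero_mark top 0.91 [195.9 296.2] [0.5472 0.0291 0.018 ]
zero_mark scene 0.87 [265.9 320.7] [0.5316 0.0265 0.018 ]
swing_arm top 0.96 [212.3 251. ] [0.5179 0.1177 0.    ]
swing_arm scene 0.74 [262.6 288.5] [0.5248 0.1088 0.    ]
plunger top 0.5 [249.9 221.4] [0.442  0.1683 0.024 ]
plunger top 0.35 [182.7 215.8] [0.5708 0.1827 0.024 ]
plun
[... 363 characters left out ...]
0.1752 0.08  ]
screw_slot top 0.25 [250.5 221.3] [0.436  0.1569 0.08  ]
screw_slot scene 0.94 [226.2 234.8] [0.4479 0.1823 0.08  ]
lock_strap top 0.72 [250.9 221.1] [0.4422 0.1737 0.    ]
lock_strap scene 0.37 [260.8 286.8] [0.5284 0.1175 0.    ]
beaker_b top 0.9 [284.6 451.5] [ 0.38   -0.2693  0.    ]
beaker_b scene 0.8 [366.1 402. ] [ 0.3903 -0.2666  0.    ]
flask_b top 0.95 [248.1 394.8] [ 0.4496 -0.1614  0.    ]
flask_b scene 0.94 [330.1 378.6] [ 0.4464 -0.1807 -0.    ]
vial_2 top 0.55 [303.9 367.1] [ 0.3424 -0.1075  0.    ]
vial_2 top 0.42 [249.5 211. ] [0.4448 0.1933 0.    ]
vial_2 scene 0.94 [339.7 299.7] [ 0.3347 -0.1097 -0.    ]
vial_2 scene 0.71 [211.5 222.6] [0.6201 0.4419 0.    ]
```

```bash
python3 - <<'E'
import cv2,numpy as np
a=cv2.imread("pics/top0.png")[120:340,110:500];b=cv2.imread("pics/scene0.png")[150:400,180:460]
a=cv2.resize(a,None,fx=2,fy=2,interpolation=3);
b=cv2.resize(b,None,fx=2,fy=2,interpolation=3)
cv2.imwrite("pics/a.png",a);cv2.imwrite("pics/b.png",b)
E
```

```text
(no output)
```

View pics/a.png

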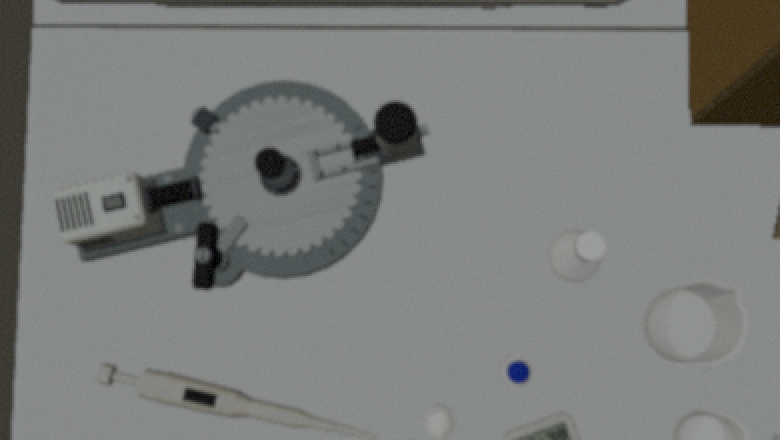

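View pics/b.png

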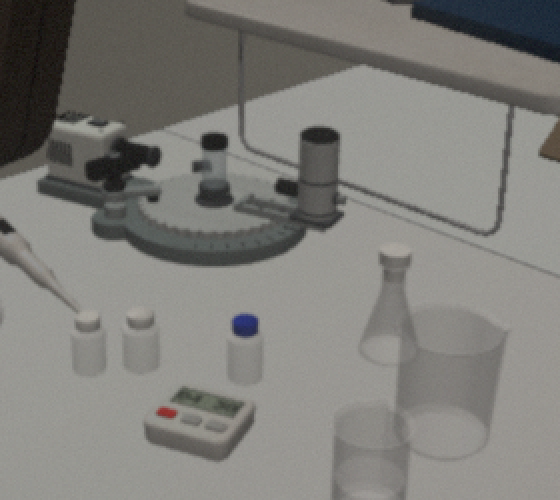

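The top view shows the goniometer with the lamp on the left (crop 115,200), the detector on the right (395,125) and the knob bar at (205,257), lying roughly along world x. The bystanders are at the lower right, with the flask at (585,250), the beaker at (695,325) and the vial at (518,372). The scene view shows a raised shelf behind the goniometer, with wire legs at about (243,130) and (490,232) in the crop.

```bash
cat > fit.py <<'E'
from h import *
from scipy.optimize import least_squares
def gpts(kz=.0685):
    return dict(goniometer=(0,0,0),lamp=(0,.158,.083),zero_mark=(0,-.087,.018),knob=(-.064,.077,kz),screw_slot=(-.064,.077,kz+.012),swing_arm=(0,0,0))
def W(g,X):
    c,s=np.cos(g[2]),np.sin(g[2]);return np.array([g[0]+c*X[0]-s*X[1],g[1]+s*X[0]+c*X[1],X[2]])
def fit(pics,det=True):
    obs=[]
    for p in pics:
        for q in list(gpts())+["detector"]:
            r=ctrl.landmark_of(p,q)
            if r and r[0]["conf"]>.3: obs.append((p,q,np.array(r[0]["centre"]),r[0]["conf"]))
    def f(v):
        o=[]
        P=gpts(v[4]);a=v[3]
        P["detector"]=(-.115*np.sin(a),-.115*np.cos(a),.1)
        for p,q,rc,c in obs: o+=list((proj(p,W(v,P[q]))[::-1]-rc)*c)
        return o
    s=least_squares(f,[.52,.12,.2,0,.0685],loss="soft_l1",x_scale=[.01,.01,.05,.05,.01])
    e=np.array(f(s.x)).reshape(-1,2)
    for (p,q,rc,c),r in zip(obs,e): print(q,round(c,2),np.round(r/c,1))
    print("gonio",s.x[:2],"yaw",np.degrees(s.x[2]),"arm",np.degrees(s.x[3]),"kz",s.x[4])
    return s.x
E
python3 - <<'E'
from fit import *
np.set_printoptions(precision=4,suppress=True)
P=[ctrl.read_camera(n) for n in("top","scene")]
g=fit(P)
a=g[3];print("det",W(g,(-.115*np.sin(a),-.115*np.cos(a),.1)),"knob",W(g,(-.064,.077,g[4])))
for rc in[(215,301),(267,428)]: print("leg",atz(P[1],rc,0))
o=P[1]
# shelf front edge, above legs: image (420,?) 
for rc in[(163,300),(195,400),(200,436)]: 
    print([atz(o,rc,z) for z in(.15,.25,.35)])
for rc in[(121,200),(121,400)]: print([atz(P[0],rc,z) for z in(.0,.2,.3)])
E
```

```text
goniometer 0.94 [0.  1.9]
lamp 0.76 [-0.2  0.6]
zero_mark 0.73 [ 0.4 -1.4]
knob 0.59 [-1.7  2.1]
screw_slot 0.64 [-1.  -1.3]
swing_arm 0.83 [-2.2  0.7]
detector 0.68 [-0.5 -1.8]
goniometer 0.93 [ 1.8 -0.2]
lamp 0.77 [ 1.2 -0.2]
zero_mark 0.69 [-3.5  0.4]
screw_slot 0.8 [ 0.1 -1. ]
swing_arm 0.98 [ 2.7 -0.7]
detector 0.64 [ 2.5 -2.5]
gonio [0.5242 0.1158] yaw 14.495804675412204 arm -2.462162239975318 kz 0.07400470472243251
det [0.5577 0.0058 0.1   ] knob [0.4429 0.1743 0.074 ]
leg [0.744  0.2874 0.    ]
leg [ 0.7116 -0.1042  0.    ]
[array([0.6959, 0.2458, 0.15  ]), array([ 0.4307, -0.0128,  0.25  ]), array([ 0.1655, -0.2713,  0.35  ])]
[array([ 0.6697, -0.0509,  0.15  ]), array([ 0.412 , -0.2241,  0.25  ]), array([ 0.1544, -0.3974,  0.35  ])]
[array([ 0.6945, -0.1161,  0.15  ]), array([ 0.4297, -0.2706,  0.25  ]), array([ 0.1649, -0.4251,  0.35  ])]
[array([0.701 , 0.2231, 0.    ]), array([0.6293, 0.1716, 0.2   ]), array([0.5935, 0.1458, 0.3   ])]
[array([ 0.7034, -0.1745,  0.    ]), array([ 0.6312, -0.1423,  0.2   ]), array([ 0.5951, -0.1262,  0.3   ])]
```

>>> {"name": "servo_tool", "arguments": {
  "increments": [
    [1,0.3,0.6,0.1,0.9],
    [1,0.75,1.4,0.2,1.8],
    [1,1.2,2.25,0.3,2.7],
    [1,1.65,3.1,0.4,3.6],
    [1,2.1,3.95,0.5,4.5],
    [1,2.55,4.8,0.5,5.4],
    [1,3.0,5.65,0.5,6.3],
    [1,3.45,6.5,0.5,7.2],
    [1,3.9,7.35,0.5,8.1],
    [1,4.35,8.2,0.5,9.0]
  ],
  "grip_force": 40
}}

```text
time: 2.93
eef_pos: [0.3893, -0.3102, 0.2283]
tcp_rot: [0.849, 0.528, 0.0, 0.0]
contact_force: [0.6, 0.1, -0.7]
opening: 0.996
```

>>> {"name": "servo_tool", "arguments": {
  "increments": [
    [1,0.45,0.85,0,0.8],
    [1,0.9,1.7,0,1.6],
    [1,1.35,2.55,0,2.4],
    [1,1.8,3.4,0,3.2],
    [1,2.25,4.25,0,4.0],
    [1,2.7,5.1,0,4.8],
    [1,3.15,5.95,0,5.6],
    [1,3.6,6.8,0,6.4],
    [1,4.0,7.5,0,7.2],
    [1,4.2,7.9,0,8.0]
  ]
}}

```text
time: 3.77
eef_pos: [0.5584, 0.0089, 0.2284]
tcp_rot: [0.615, 0.789, 0.001, 0.0]
contact_force: [-0.2, 0.2, -0.6]
opening: 1.002
```

```bash
python3 - <<'E'
from fit import *
np.set_printoptions(precision=4,suppress=True)
s=ctrl.get_state();print(s["time"],s["eef_pos"],s["tcp_rot"],s["qpos"])
p=ctrl.read_camera("wrist");save(p,"w1.png")
print(np.array(p["extrinsics"]))
for q,z in (("detector",.1),("zero_mark",.018),("knob",.07),("screw_slot",.08)):
    for r in ctrl.landmark_of(p,q)[:2]: print(q,r["conf"],r["centre"],atz(p,r["centre"],z))
E
```

```text
3.7667 [0.5584 0.0089 0.2284] [0.6149 0.7886 0.0008 0.0005] [-0.1662  0.0128  1.8456  0.0011  1.2816 -0.4127]
[[ 0.9698  0.2316  0.0758  0.5403]
 [ 0.2437 -0.9245 -0.2932  0.0847]
 [ 0.0022  0.3028 -0.953   0.3936]
 [ 0.      0.      0.      1.    ]]
detector 0.73 [230.7, 310.3] [0.5532 0.0037 0.1   ]
zero_mark 0.63 [188.5, 310.5] [0.5455 0.0286 0.018 ]
```

View pics/w1.png

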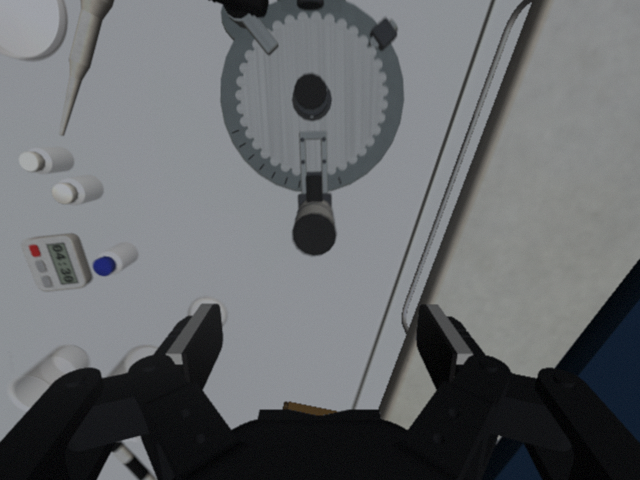

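The wrist view shows the detector's black top at (314,233), almost under the TCP. The ring is centred near (312,95), and scale marks run from about (235,130) to (345,183). I'll zoom in on the scale.

```bash
python3 - <<'E'
from h import *
a=cv2.imread("pics/w1.png")[90:210,215:415]
a=cv2.resize(a,None,fx=4,fy=4,interpolation=3);a=cv2.convertScaleAbs(a,alpha=1.5)
cv2.imwrite("pics/c.png",a)
E
```

```text
(no output)
```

View pics/c.png

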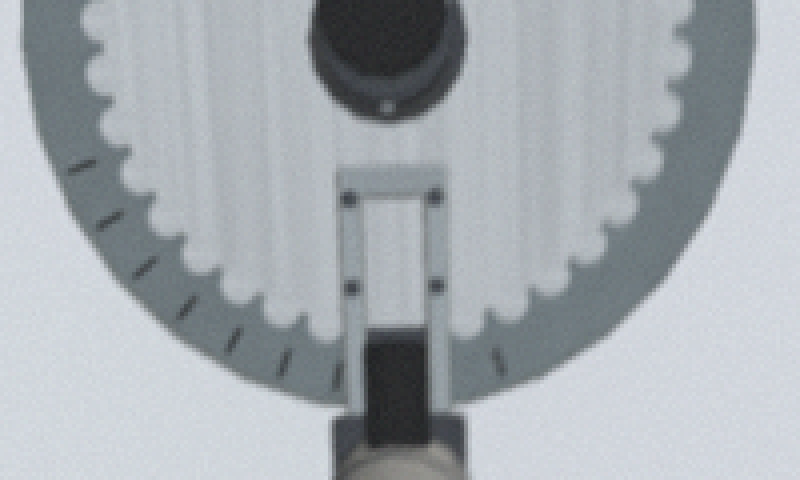

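The scale has seven short marks on the left, one on the right, and two hidden under the rails and tube. That makes ten marks, -20 to 70, so the arm starts at 0 degrees and the target is the 4th notch clockwise.

```bash
python3 - <<'E'
from fit import *
np.set_printoptions(precision=4,suppress=True)
p=ctrl.read_camera("wrist")
d=atz(p,(233,314),.124);c=atz(p,(93,311.5),.097);print(d,c,d-c,np.linalg.norm((d-c)[:2]),np.degrees(np.arctan2((d-c)[0],-(d-c)[1])))
im=cv2.cvtColor(p["frame"],cv2.COLOR_RGB2HSV)
m=ctrl.masks_of(p,"detector")
for r in m[:2]: print(r["conf"],r["extent"])
# disc rim left/right from crop
for rc in[(95,220.5),(95,403.5)]: print(atz(p,rc,.018))
for a in range(0,60,10):
    print(a)
E
```

```text
[0.554  0.0055 0.124 ] [0.5261 0.1122 0.097 ] [ 0.0279 -0.1066  0.027 ] 0.11022664223133563 14.674338336629974
0.73 [225.3, 0.0, 279.9, 49.4]
0.6 [236.8, 9.8, 391.0, 255.6]
[0.432  0.0964 0.018 ]
[0.6148 0.1409 0.018 ]
0
10
20
30
40
50
```

>>> {"name": "servo_tool", "arguments": {
  "increments": [
    [1,-0.1,-0.1,-0.6,0],
    [1,-0.1,-0.1,-1.4,0],
    [1,-0.1,-0.1,-2.2,0],
    [1,-0.1,-0.1,-3.0,0],
    [1,-0.1,-0.1,-3.6,0],
    [1,-0.1,-0.1,-3.65,0],
    [0.3,-0.1,-0.1,-3.65,0],
    [0.3,-0.1,-0.1,-3.65,0],
    [0.3,-0.1,-0.1,-3.65,0],
    [0.3,-0.1,-0.1,-3.65,0]
  ],
  "grip_force": 30
}}

```text
time: 4.95
eef_pos: [0.5548, 0.0003, 0.0848]
tcp_rot: [0.618, 0.786, 0.001, 0.003]
contact_force: [4.8, -0.7, 1.4]
opening: 0.457
```

>>> {"name": "servo_tool", "arguments": {
  "increments": [
    [0.3,-0.1,-0.025,0,-0.4],
    [0.3,-0.2,-0.045,0,-0.8],
    [0.3,-0.31,-0.06,0,-1.2],
    [0.3,-0.41,-0.075,0,-1.6],
    [0.3,-0.515,-0.085,0,-2.0],
    [0.3,-0.62,-0.09,0,-2.4],
    [0.3,-0.725,-0.095,0,-2.8],
    [0.3,-0.83,-0.095,0,-3.2],
    [0.3,-0.93,-0.09,0,-3.6],
    [0.3,-1.04,-0.08,0,-4.0]
  ],
  "grip_force": 40
}}

```text
time: 5.78
eef_pos: [0.5132, -0.0032, 0.0852]
tcp_rot: [0.746, 0.666, 0.001, 0.003]
contact_force: [0.1, -0.3, -3.9]
opening: 0.422
```

>>> {"name": "servo_tool", "arguments": {
  "increments": [
    [0.3,-0.1,0.01,0,-0.4],
    [0.3,-0.21,0.03,0,-0.8],
    [0.3,-0.31,0.05,0,-1.2],
    [0.3,-0.41,0.07,0,-1.6],
    [0.3,-0.515,0.095,0,-2.0],
    [0.3,-0.615,0.125,0,-2.4],
    [0.3,-0.715,0.16,0,-2.8],
    [0.3,-0.81,0.195,0,-3.2],
    [0.3,-0.91,0.235,0,-3.6],
    [0.3,-1.0,0.28,0,-4.0]
  ]
}}

```text
time: 6.62
eef_pos: [0.4728, 0.0078, 0.0853]
tcp_rot: [0.851, 0.526, 0.0, 0.004]
contact_force: [1.1, -1.6, -5.0]
opening: 0.42
```

```bash
python3 - <<'E'
from h import *
s=ctrl.get_state();print(s["eef_pos"],s["contact_force"],s["wrist_torque"],s["qpos"])
E
```

```text
[0.47282378 0.00782503 0.08526532] [ 1.07614118 -1.62785177 -5.03076773] [-0.16317907  0.01584811 -0.08576636] [-0.19532344 -0.0243717   2.16289449 -0.00635635  0.99758794  0.27216657]
```

>>> {"name": "servo_tool", "arguments": {
  "increments": [
    [1,0,0,0,0],
    [1,0,0,0,0],
    [1,0,0,0,0],
    [1,0,0,0,0],
    [1,0,0,0.2,0],
    [1,0,0,0.8,0],
    [1,0,0,1.6,0],
    [1,0,0,2.4,0],
    [1,0,0,3.2,0],
    [1,0,0,3.6,0]
  ]
}}

```text
time: 7.45
eef_pos: [0.4749, 0.0075, 0.2351]
tcp_rot: [0.851, 0.526, 0.003, 0.007]
contact_force: [1.0, -0.2, 0.2]
opening: 1.0
```

```bash
python3 - <<'E'
from h import *
np.set_printoptions(precision=4,suppress=True)
s=ctrl.get_state();print(s["eef_pos"],s["tcp_rot"],s["qpos"])
w=ctrl.read_camera("wrist");t=ctrl.read_camera("top")
save(w,"w2.png");save(t,"t2.png")
for p in(w,t):
  for q,z in(("detector",.1),("knob",.07),("screw_slot",.08)):
    for r in ctrl.landmark_of(p,q)[:1]: print(q,r["conf"],r["centre"],atz(p,r["centre"],z))
a=cv2.resize(cv2.imread("pics/w2.png")[0:300,100:500],None,fx=2,fy=2,interpolation=3)
cv2.imwrite("pics/d.png",a)
E
```

```text
[0.4749 0.0075 0.2351] [0.8506 0.5257 0.0031 0.0066] [-0.1952 -0.1984  2.0287 -0.0055  1.2978  0.2699]
detector 0.58 [221.0, 310.9] [0.4724 0.0133 0.1   ]
knob 0.89 [65.9, 200.9] [0.4462 0.1752 0.07  ]
screw_slot 0.94 [66.0, 198.1] [0.4459 0.1733 0.08  ]
detector 0.72 [229.3, 303.3] [0.472  0.0117 0.1   ]
screw_slot 0.53 [222.3, 158.4] [0.4857 0.2702 0.08  ]
```

View pics/d.png

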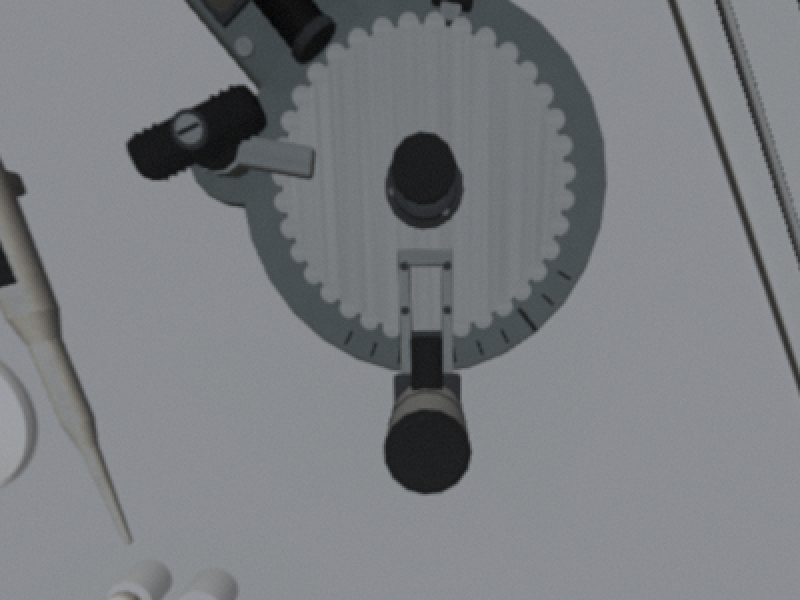

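The long zero mark is at (527,318). The short marks at (504,336) and (480,348), plus one hidden at about (453,355), lead to the arm at about (427,360), so the arm stands at the fourth notch, 40°. The knob bar runs from (135,160) to (258,105), and the screw slot is at (188,129).

```bash
python3 - <<'E'
from h import *
np.set_printoptions(precision=4,suppress=True)
p=ctrl.read_camera("wrist")
a=atz(p,(80,167.5),.08);b=atz(p,(52.5,229),.08);c=atz(p,(65.5,194.5),.083)
print(a,b,c,np.linalg.norm(a-b),(a+b)/2,np.degrees(np.arctan2(*(b-a)[1::-1])))
g=p["frame"].max(2)[40:100,155:245]; m=np.zeros((480,640),np.uint8); m[40:100,155:245]=(g<45)
n,l,st,ce=cv2.connectedComponentsWithStats(m);print(st,ce)
E
```

```text
[0.4138 0.1747 0.08  ] [0.4708 0.1692 0.08  ] [0.4408 0.1729 0.083 ] 0.057310249981428245 [0.4423 0.1719 0.08  ] -5.4871854750075055
[[     0      0    640    480 305490]
 [   166     40     71     47   1664]
 [   193     59      9      5     13]
 [   218     80     10      6     33]] [[320.1484 240.4763]
 [203.3546  64.7644]
 [196.6923  60.6923]
 [222.3636  82.8788]]
```

>>> {"name": "servo_tool", "arguments": {
  "increments": [
    [1,-0.1,0.4,0,1.4],
    [1,-0.2,0.8,0,2.8],
    [0.7,-0.3,1.3,0,4.2],
    [0.7,-0.4,1.8,0,5.6],
    [0.7,-0.5,2.3,0,7.0],
    [0.7,-0.6,2.8,0,8.4],
    [0.7,-0.7,3.3,0,9.8],
    [0.7,-0.8,3.8,0,11.2],
    [0.7,-0.8,4.1,0,12.6],
    [0.7,-0.8,4.15,0,14.0]
  ]
}}

```text
time: 8.73
eef_pos: [0.4391, 0.1757, 0.2265]
tcp_rot: [0.392, 0.92, 0.001, 0.002]
contact_force: [0.2, -0.2, -0.2]
opening: 0.702
```

>>> {"name": "servo_tool", "arguments": {
  "increments": [
    [0.5,0.1,-0.05,-0.1,1.2],
    [0.5,0.1,-0.05,-0.2,2.4],
    [0.5,0.1,-0.05,-0.4,3.6],
    [0.5,0.1,-0.05,-0.6,4.8],
    [0.5,0.1,-0.05,-0.8,6.0],
    [0.5,0.1,-0.05,-1.0,7.2],
    [0.5,0.1,-0.05,-1.0,8.1],
    [0.5,0.1,-0.05,-1.0,8.1],
    [0.5,0.1,-0.05,-1.0,8.1],
    [0.5,0.1,-0.05,-1.0,8.1]
  ]
}}

```text
time: 9.57
eef_pos: [0.4431, 0.1737, 0.1864]
tcp_rot: [0.05, 0.999, 0.001, 0.001]
contact_force: [-0.0, 0.1, 0.6]
opening: 0.498
```

```bash
python3 - <<'E'
from h import *
np.set_printoptions(precision=4,suppress=True)
s=ctrl.get_state();print(s["eef_pos"],s["tcp_rot"],s["qpos"])
w=ctrl.read_camera("wrist");save(w,"w3.png")
for q,z in(("knob",.07),("screw_slot",.08)):
    for r in ctrl.landmark_of(w,q)[:1]: print(q,r["conf"],r["centre"],atz(w,r["centre"],z))
print("tcp axis px at z .08",proj(w,[*s["eef_pos"][:2],.08]))
E
```

```text
[0.4431 0.1737 0.1864] [0.0497 0.9988 0.0011 0.0014] [ 0.1591 -0.1473  2.0752  0.0017  1.2105 -1.3128]
knob 0.81 [227.8, 318.4] [0.4427 0.1743 0.07  ]
screw_slot 0.62 [237.8, 320.1] [0.4488 0.1751 0.08  ]
tcp axis px at z .08 [317.7554 231.466 ]
```

View pics/w3.png

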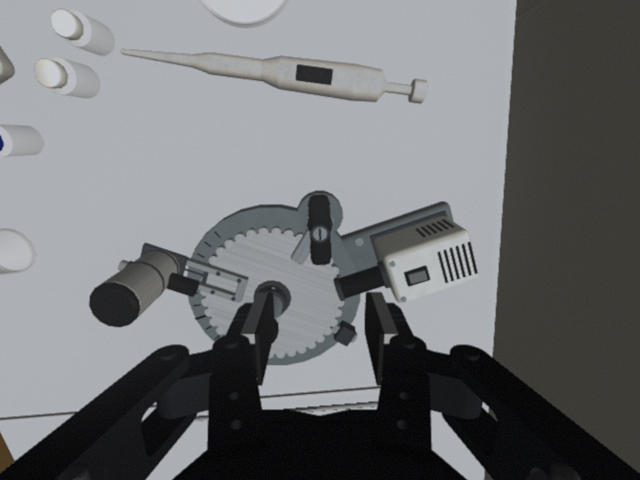

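The wrist view shows the knob bar upright at (319,230) between the jaws. The projected TCP axis is at (318,231), the detector is clear on the left and the lamp clear on the right. I'll descend and grip.

>>> {"name": "servo_tool", "arguments": {
  "increments": [
    [0.5,0.03,0.02,-0.6,0],
    [0.5,0.03,0.02,-1.3,0],
    [0.5,0.03,0.02,-2.0,0],
    [0.5,0.03,0.02,-2.7,0],
    [0.5,0.03,0.02,-3.2,0],
    [0.5,0.03,0.02,-3.3,0],
    [0.5,0.03,0.02,-3.3,0],
    [0,0.03,0.02,-3.3,0],
    [0,0.03,0.02,-3.3,0],
    [0,0.03,0.02,-3.3,0]
  ],
  "grip_force": 80
}}

```text
time: 10.55
eef_pos: [0.4463, 0.1745, 0.0571]
tcp_rot: [0.049, 0.999, 0.001, 0.004]
contact_force: [-1.2, -0.9, 3.0]
opening: 0.143
```

>>> {"name": "servo_tool", "arguments": {
  "increments": [
    [0,0,0,0,0],
    [0,0,0,0,0],
    [0,0,0,0,0],
    [0,0,0,0,0],
    [0,0,0,0,0],
    [0,0,0,0,0],
    [0,0,0,0,0],
    [0,0,0,0,0],
    [0,0,0,0,0],
    [0,0,0,0,0]
  ]
}}

```text
time: 11.38
eef_pos: [0.4462, 0.1745, 0.0571]
tcp_rot: [0.049, 0.999, 0.001, 0.004]
contact_force: [-1.7, -1.8, -0.1]
opening: 0.137
```

```bash
cat > st.py <<'E'
from h import *
np.set_printoptions(precision=3,suppress=True)
s=ctrl.get_state();q=s["tcp_rot"]
print("t",round(s["time"],2),s["eef_pos"],"F",s["contact_force"],"M",s["wrist_torque"],"yaw",round(2*np.degrees(np.arctan2(q[1],q[0]))-90,2),"j6",round(s["qpos"][5],3),"op",round(s["opening"],3))
E
python3 st.py
```

```text
t 11.38 [0.446 0.174 0.057] F [-1.66  -1.767 -0.131] M [-0.26   0.236  0.09 ] yaw 84.41 j6 -1.313 op 0.137
```

>>> {"name": "servo_tool", "arguments": {
  "increments": [
    [0,0,0,0,-0.5],
    [0,0,0,-0.01,-1.0],
    [0,0,0,-0.01,-1.5],
    [0,0,0,-0.01,-2.0],
    [0,0,0,-0.02,-2.5],
    [0,0,0,-0.02,-3.0],
    [0,0,0,-0.02,-3.5],
    [0,0,0,-0.03,-4.0],
    [0,0,0,-0.03,-4.5],
    [0,0,0,-0.03,-5.0]
  ]
}}

```text
time: 12.22
eef_pos: [0.446, 0.1737, 0.0559]
tcp_rot: [0.264, 0.964, -0.001, 0.004]
contact_force: [-1.8, -3.2, 0.3]
opening: 0.136
```

```bash
python3 st.py
```

```text
t 12.22 [0.446 0.174 0.056] F [-1.778 -3.193  0.271] M [-0.708  0.299  0.21 ] yaw 59.37 j6 -0.871 op 0.136
```

>>> {"name": "servo_tool", "arguments": {
  "increments": [
    [0,0,0,0,-0.3],
    [0,0,0,0,-0.6],
    [0,0,0,0,-0.9],
    [0,0,0,-0.01,-1.2],
    [0,0,0,-0.01,-1.5],
    [0,0,0,-0.01,-1.8],
    [0,0,0,-0.01,-2.1],
    [0,0,0,-0.02,-2.4],
    [0,0,0,-0.02,-2.7],
    [0,0,0,-0.02,-3.0]
  ]
}}

```text
time: 13.05
eef_pos: [0.4456, 0.173, 0.0551]
tcp_rot: [0.388, 0.922, -0.003, 0.003]
contact_force: [-2.4, -3.4, 0.6]
opening: 0.133
```

```bash
python3 st.py
```

```text
t 13.05 [0.446 0.173 0.055] F [-2.403 -3.392  0.55 ] M [-0.591  0.385  0.198] yaw 44.37 j6 -0.607 op 0.133
```

>>> {"name": "servo_tool", "arguments": {
  "increments": [
    [0,0,0,0,-0.4],
    [0,0,0,0,-0.8],
    [0,0,0,-0.01,-1.2],
    [0,0,0,-0.01,-1.6],
    [0,0,0,-0.01,-2.0],
    [0,0,0,-0.02,-2.4],
    [0,0,0,-0.02,-2.8],
    [0,0,0,-0.02,-3.2],
    [0,0,0,-0.03,-3.6],
    [0,0,0,-0.03,-4.0]
  ]
}}

```text
time: 13.88
eef_pos: [0.445, 0.1724, 0.054]
tcp_rot: [0.542, 0.84, -0.004, 0.002]
contact_force: [-3.5, -4.6, 1.7]
opening: 0.138
```

```bash
python3 st.py
```

```text
t 13.88 [0.445 0.172 0.054] F [-3.493 -4.57   1.666] M [-0.609  0.575  0.159] yaw 24.35 j6 -0.256 op 0.138
```

>>> {"name": "servo_tool", "arguments": {
  "increments": [
    [0,0,0,0,-0.4],
    [0,0,0,0,-0.8],
    [0,0,0,-0.01,-1.2],
    [0,0,0,-0.01,-1.6],
    [0,0,0,-0.01,-2.0],
    [0,0,0,-0.02,-2.4],
    [0,0,0,-0.02,-2.8],
    [0,0,0,-0.02,-3.2],
    [0,0,0,-0.03,-3.6],
    [0,0,0,-0.03,-4.0]
  ]
}}

```text
time: 14.72
eef_pos: [0.4441, 0.172, 0.0531]
tcp_rot: [0.68, 0.733, -0.006, 0.001]
contact_force: [-5.4, -2.5, 4.2]
opening: 0.138
```

```bash
python3 st.py
```

```text
t 14.72 [0.444 0.172 0.053] F [-5.372 -2.491  4.214] M [-0.431  0.817  0.27 ] yaw 4.33 j6 0.093 op 0.138
```

>>> {"name": "servo_tool", "arguments": {
  "increments": [
    [0,0,0,0,-0.2],
    [0,0,0,0,-0.4],
    [0,0,0,0,-0.6],
    [0,0,0,0,-0.8],
    [0,0,0,-0.01,-1.0],
    [0,0,0,-0.01,-1.2],
    [0,0,0,-0.01,-1.4],
    [0,0,0,-0.01,-1.6],
    [0,0,0,-0.01,-1.8],
    [0,0,0,-0.01,-2.0]
  ]
}}

```text
time: 15.55
eef_pos: [0.4435, 0.172, 0.0528]
tcp_rot: [0.742, 0.671, -0.007, -0.0]
contact_force: [-4.4, -1.8, 2.9]
opening: 0.135
```

```bash
python3 st.py
```

```text
t 15.55 [0.444 0.172 0.053] F [-4.411 -1.836  2.862] M [-0.344  0.854  0.34 ] yaw -5.74 j6 0.266 op 0.135
```

>>> {"name": "servo_tool", "arguments": {
  "increments": [
    [0,0,0,0,-0.2],
    [0,0,0,0,-0.4],
    [0,0,0,0,-0.6],
    [0,0,0,0,-0.8],
    [0,0,0,-0.01,-1.0],
    [0,0,0,-0.01,-1.2],
    [0,0,0,-0.01,-1.4],
    [0,0,0,-0.01,-1.6],
    [0,0,0,-0.01,-1.8],
    [0,0,0,-0.01,-2.0]
  ]
}}

```text
time: 16.38
eef_pos: [0.443, 0.1721, 0.0525]
tcp_rot: [0.798, 0.603, -0.008, -0.001]
contact_force: [-6.4, -1.7, 3.7]
opening: 0.135
```

```bash
python3 st.py
```

```text
t 16.38 [0.443 0.172 0.052] F [-6.428 -1.727  3.747] M [-0.247  0.947  0.373] yaw -15.82 j6 0.439 op 0.135
```

>>> {"name": "servo_tool", "arguments": {
  "increments": [
    [0,0,0,0,-0.15],
    [0,0,0,0,-0.3],
    [0,0,0,0,-0.45],
    [0,0,0,0,-0.6],
    [0,0,0,0,-0.75],
    [0,0,0,-0.01,-0.9],
    [0,0,0,-0.01,-1.05],
    [0,0,0,-0.01,-1.2],
    [0,0,0,-0.01,-1.35],
    [0,0,0,-0.01,-1.5]
  ]
}}

```text
time: 17.22
eef_pos: [0.4427, 0.1722, 0.0522]
tcp_rot: [0.836, 0.549, -0.008, -0.002]
contact_force: [-5.9, -1.9, 4.2]
opening: 0.14
```

```bash
python3 st.py
```

```text
t 17.22 [0.443 0.172 0.052] F [-5.857 -1.906  4.202] M [-0.276  0.933  0.38 ] yaw -23.38 j6 0.569 op 0.14
```

>>> {"name": "servo_tool", "arguments": {
  "increments": [
    [0,0,0,0,-0.15],
    [0,0,0,0,-0.3],
    [0,0,0,0,-0.45],
    [0,0,0,0,-0.6],
    [0,0,0,0,-0.75],
    [0,0,0,-0.01,-0.9],
    [0,0,0,-0.01,-1.05],
    [0,0,0,-0.01,-1.2],
    [0,0,0,-0.01,-1.35],
    [0,0,0,-0.01,-1.5]
  ]
}}

```text
time: 18.05
eef_pos: [0.4422, 0.1723, 0.0519]
tcp_rot: [0.87, 0.493, -0.008, -0.003]
contact_force: [-5.6, -1.2, 4.0]
opening: 0.14
```

```bash
python3 st.py
```

```text
t 18.05 [0.442 0.172 0.052] F [-5.632 -1.237  3.972] M [-0.249  0.92   0.465] yaw -30.94 j6 0.698 op 0.14
```

>>> {"name": "servo_tool", "arguments": {
  "increments": [
    [0,0,0,0,-0.1],
    [0,0,0,0,-0.2],
    [0,0,0,0,-0.3],
    [0,0,0,0,-0.4],
    [0,0,0,0,-0.5],
    [0,0,0,0,-0.6],
    [0,0,0,0,-0.7],
    [0,0,0,0,-0.8],
    [0,0,0,0,-0.9],
    [0,0,0,0,-1.0]
  ]
}}

```text
time: 18.88
eef_pos: [0.4418, 0.1725, 0.0518]
tcp_rot: [0.891, 0.454, -0.009, -0.004]
contact_force: [-4.3, -0.6, 2.7]
opening: 0.137
```

```bash
python3 st.py
```

```text
t 18.88 [0.442 0.172 0.052] F [-4.336 -0.643  2.713] M [-0.184  0.821  0.399] yaw -35.97 j6 0.784 op 0.137
```

>>> {"name": "servo_tool", "arguments": {
  "increments": [
    [0,0,0,0,-0.1],
    [0,0,0,0,-0.2],
    [0,0,0,0,-0.3],
    [0,0,0,0,-0.4],
    [0,0,0,0,-0.5],
    [0,0,0,0,-0.6],
    [0,0,0,0,-0.7],
    [0,0,0,0,-0.8],
    [0,0,0,0,-0.9],
    [0,0,0,0,-1.0]
  ]
}}

```text
time: 19.72
eef_pos: [0.4416, 0.1726, 0.0517]
tcp_rot: [0.91, 0.415, -0.009, -0.004]
contact_force: [-3.8, -0.3, 2.5]
opening: 0.139
```

```bash
python3 st.py
```

```text
t 19.72 [0.442 0.173 0.052] F [-3.767 -0.252  2.484] M [-0.19   0.81   0.432] yaw -41.02 j6 0.87 op 0.139
```

>>> {"name": "servo_tool", "arguments": {
  "increments": [
    [0,0,0,0,-0.1],
    [0,0,0,0,-0.2],
    [0,0,0,0,-0.3],
    [0,0,0,0,-0.4],
    [0,0,0,0,-0.5],
    [0,0,0,0,-0.6],
    [0,0,0,0,-0.7],
    [0,0,0,0,-0.8],
    [0,0,0,0,-0.9],
    [0,0,0,0,-1.0]
  ]
}}

```text
time: 20.55
eef_pos: [0.4414, 0.1727, 0.0516]
tcp_rot: [0.927, 0.374, -0.009, -0.005]
contact_force: [-5.8, -1.0, 3.6]
opening: 0.136
```

```bash
python3 st.py
```

```text
t 20.55 [0.441 0.173 0.052] F [-5.809 -0.958  3.587] M [-0.126  0.824  0.422] yaw -46.08 j6 0.956 op 0.136
```

>>> {"name": "servo_tool", "arguments": {
  "increments": [
    [0,0,0,0,-0.1],
    [0,0,0,0,-0.2],
    [0,0,0,0,-0.3],
    [0,0,0,0,-0.4],
    [0,0,0,0,-0.5],
    [0,0,0,0,-0.6],
    [0,0,0,0,-0.7],
    [0,0,0,0,-0.8],
    [0,0,0,0,-0.9],
    [0,0,0,0,-1.0]
  ]
}}

```text
time: 21.38
eef_pos: [0.4411, 0.173, 0.0515]
tcp_rot: [0.943, 0.332, -0.009, -0.006]
contact_force: [-6.0, -0.7, 2.8]
opening: 0.136
```

```bash
python3 st.py; python3 - <<'E'
from h import *
w=ctrl.read_camera("wrist");save(w,"w4.png")
s=ctrl.get_state();print(proj(w,[*s["eef_pos"][:2],.08]))
a=w["frame"][200:480,170:470,::-1]
cv2.imwrite("pics/e.png",cv2.convertScaleAbs(cv2.resize(a,None,fx=2,fy=2,interpolation=3),alpha=1.6,beta=20))
E
```

```text
t 21.38 [0.441 0.173 0.052] F [-5.982 -0.716  2.824] M [-0.129  0.826  0.145] yaw -51.23 j6 1.043 op 0.136
[317.85252048 316.99923062]
```

View pics/e.png

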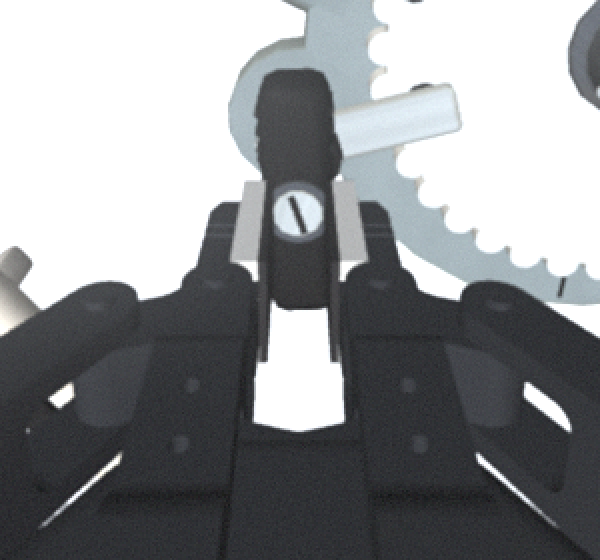

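The torque dropped from 0.42 to 0.145 N m, and the slot is tilted about 21° from the bar, running (291,197) to (305,232). The clutch is just past half-way, so I'll ease it on a few degrees and then release.

>>> {"name": "servo_tool", "arguments": {
  "increments": [
    [0,0,0,0,-0.2],
    [0,0,0,0,-0.4],
    [0,0,0,0,-0.6],
    [0,0,0,0,-0.8],
    [0,0,0,0,-1.0],
    [0,0,0,0,-1.2],
    [0,0,0,0,-1.2],
    [0,0,0,0,-1.2],
    [0,0,0,0,-1.2],
    [0,0,0,0,-1.2]
  ]
}}

```text
time: 22.27
eef_pos: [0.441, 0.1733, 0.0518]
tcp_rot: [0.96, 0.281, -0.008, -0.007]
contact_force: [-6.0, 0.3, 4.3]
opening: 0.139
```

```bash
python3 st.py; cat > slip.py <<'E'
from h import *
import sys
w=ctrl.read_camera("wrist");save(w,sys.argv[1])
a=w["frame"][270:340,285:355,::-1]
cv2.imwrite("pics/f.png",cv2.convertScaleAbs(cv2.resize(a,None,fx=8,fy=8,interpolation=3),alpha=1.6,beta=20))
E
python3 slip.py w5.png
```

```text
t 22.27 [0.441 0.173 0.052] F [-6.009  0.263  4.33 ] M [-0.156  0.923  0.108] yaw -57.41 j6 1.147 op 0.139
```

View pics/f.png

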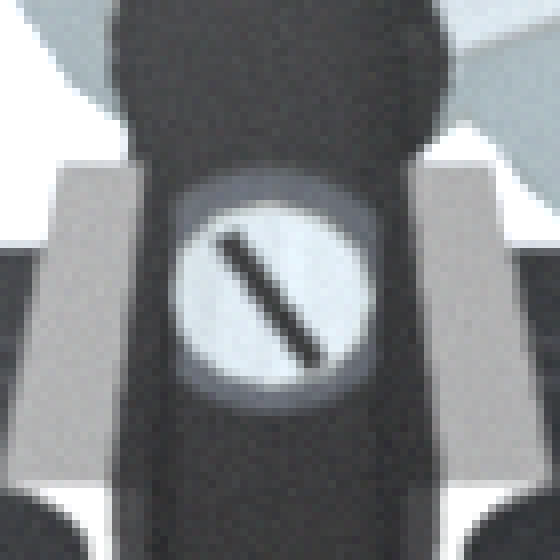

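The slot now runs (230,240) to (315,360), a slip of about 33° after foreshortening, so that's one click. I'll release and retreat.

>>> {"name": "servo_tool", "arguments": {
  "increments": [
    [0.45,0,0,0,0],
    [0.45,0,0,0,0],
    [0.45,0,0,0,0],
    [0.45,0,0,0,0],
    [0.45,0,0,0.3,0],
    [0.45,0,0,0.9,0],
    [0.45,0,0,1.7,0],
    [0.45,0,0,2.5,0],
    [0.45,0,0,3.2,0],
    [0.45,0,0,3.6,0]
  ]
}}

```text
time: 23.15
eef_pos: [0.4433, 0.1737, 0.2002]
tcp_rot: [0.96, 0.28, -0.005, -0.006]
contact_force: [0.9, -0.1, 0.7]
opening: 0.448
```

```bash
python3 st.py; python3 - <<'E'
from h import *
np.set_printoptions(precision=4,suppress=True)
w=ctrl.read_camera("wrist");t=ctrl.read_camera("top")
save(w,"w6.png");save(t,"t6.png")
for p in(w,t):
  for q,z in(("detector",.1),("screw_slot",.07),("beaker_b",0),("flask_b",0),("vial_2",0)):
    for r in ctrl.landmark_of(p,q)[:1]: print(q,round(r["conf"],2),r["centre"],atz(p,r["centre"],z))
s=ctrl.get_state();c=proj(w,[*s["eef_pos"][:2],.07]);x,y=int(c[0]),int(c[1]);print(c)
k=cv2.convertScaleAbs(cv2.resize(w["frame"][y-45:y+45,x-45:x+45,::-1],(540,540),interpolation=3),alpha=1.6,beta=20)
cv2.imwrite("pics/g.png",k)
E
```

```text
t 23.15 [0.443 0.174 0.2  ] F [ 0.9   -0.051  0.689] M [ 0.038 -0.071  0.003] yaw -57.45 j6 1.152 op 0.448
detector 0.59 [303.5, 494.3] [0.4735 0.0132 0.1   ]
screw_slot 0.77 [230.3, 323.4] [0.4414 0.1699 0.07  ]
flask_b 0.69 [344.3, 554.0] [ 0.4564 -0.1633  0.    ]
detector 0.62 [227.2, 303.1] [0.4757 0.0121 0.1   ]
screw_slot 0.67 [304.5, 367.6] [ 0.3427 -0.102   0.07  ]
beaker_b 0.83 [281.7, 449.1] [ 0.3855 -0.2648  0.    ]
flask_b 0.84 [249.6, 397.8] [ 0.4467 -0.1672  0.    ]
vial_2 0.63 [305.9, 365.4] [ 0.3386 -0.1042  0.    ]
[319.8999 229.0754]
```

View pics/g.png

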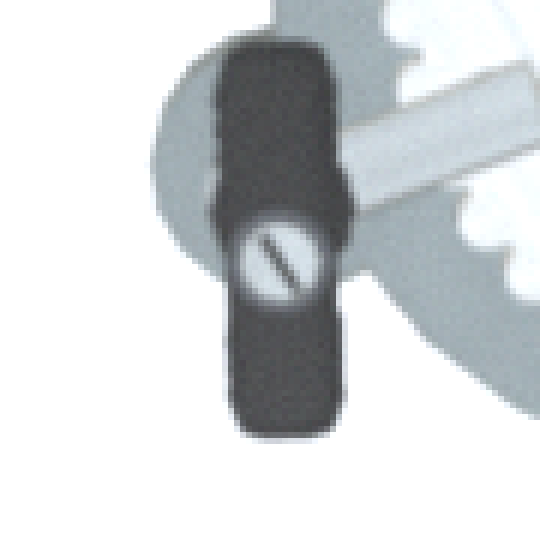

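View pics/w6.png

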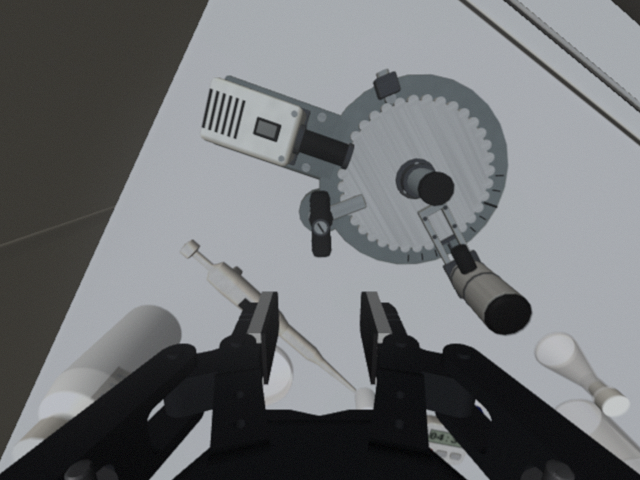

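The slot runs (262,237) to (297,290) against a bar tilted about 2°, so the slip is about 30°. The detector is where I left it and the bystanders haven't moved. Handing in.

```bash
python3 -c "
from plant import ctrl
print(ctrl.sign_off())"
```

```text
the job is handed in; nothing more can be done
None
```

The detector arm is at 40° and locked with one clutch click. I handed the job in at about 23.6 s of the 72 s; the hand-in reports no verdict.

- **Arm angle:** The arm started at 0° and I swung it clockwise by four notches. Counting scale marks from the long zero mark put it at 40° before locking. Afterwards the wrist camera found the detector within about 1 mm of where it stood before locking.
- **Lock:** I turned the knob clockwise about 142°. Torque was about 0.2 N m while the screw ran free, rose to about 0.42–0.46, then fell to 0.145 as the clutch clicked over, and I stopped there. The close-up after release shows about 30° between bar and slot, so one click. The strap's force on the ring cannot be measured directly; I take it as good because the clutch reached its limit.
- **Bystanders:** The top camera puts the beaker, flask and vial within about 8 mm of their first readings. The network estimates scatter by about that much, and nothing came near them. The gripper ended about 12 cm above the knob, touching nothing.
- **Disagreements:**
  - The first landmark fit gave the arm angle as -2.5°. I overruled it with the mark count, which gave 0°.
  - In the top camera the networks twice misplaced the screw slot, once near the lamp and once at the vial. I ignored those readings.

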